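# Tip a reagent bottle over in a sprung tilting stand

### The arm

A 6-joint arm with a two-finger parallel gripper is mounted at the origin on a cart in front of the work surface, level with it; the furniture and walls round the work are solid. World frame = base frame: x ahead of the robot, y to its left, z up, the work surface at z = 0. Lengths are in m, angles in rad, forces in N, time in s.
With the tool pointing down it reaches from about 0.375 to 0.9 m from the base axis. Payload 3.1 kg.
Tool frame: the origin (TCP) lies at the centre of the arm's flange, where the gripper is bolted on; the fingertips stand 173 mm ahead of it and the grasp point (between the pads) lies 155 mm ahead of it (tip_extent is the distance from the TCP to the fingertips, in m); z points along the fingers, y is the direction in which the jaws open and shut (so a half turn about z gives the same grasp; the last joint's range is limited). The gripper opens to 85 mm and grips with 20 to 120 N. Pads are 22 mm wide; open, the fingers measure 114 mm over their backs; the gripper's body (76 mm by 85 mm) begins 54 mm behind the grasp point. The pads swing forward as they close: fully open they stand 13 mm farther back than shut.
Start: joints at [1.129, 0.527, 1.433, -0, 1.181, -0.178], TCP at [0.162, 0.604, 0.405] pointing down, gripper open.
Joint ranges: [-3.08, 3.08], [-0.75, 2.2], [0.22, 2.44], [-1.43, 4.57], [0, 2.65], [-2.85, 2.85]. Speed limits (rad/s): [2.79, 2.79, 3.14, 3.14, 3.14, 3.14].

### API

Orientations are given as a unit quaternion [x, y, z, w].
In Python, from station import sense, snapshot, sign_off, tip_extent gives the robot as it stands. The module is installed in compiled form; this text tells all that it offers.
- The arm moves only by the tool servo_tool, never from a script. Its argument "rows" is a list of rows, each a list of 3 entries, a list of its own where there are three numbers: the shift along the tool's x, y, z in mm, then the turn about the tool's z in degrees, then the opening, from -1 (shut) to 1 (fully open), so that 0 is half open. A call has 1 to 8 rows; each row is the pose to reach, as a shift and turn from the pose measured when the call began, along the tool's axes at that moment; what a row does not reach only later rows make up. A row lasts 1/10 s, in which the tool goes at most 50 mm and 8.59 degrees, less where a joint would pass 70% of its speed; a pose out of reach is approached as far as the arm can. A call with a gripper value outside its range is refused whole. The fingers move at their own pace and stop on an object; "force" is the grip in N (left out, the last holds). Time passes only in rows, so rows that repeat a pose let the fingers close. It gives the time, the measured TCP pose, the force and the opening at its end, in the units of the state.
- sense(): the state, without advancing time (a new reading comes with each control period).
- snapshot(name): name is "scene" or "top" or "wrist"; returns a dict with "image" (480x640x3 uint8, blue, green, red), "z_map" (480x640 float32, m along the optical axis (not along the pixel's ray), 0 where there is no reading), "vertical_fov" (degrees; the focal length in pixels is half the picture's height over the tangent of half this angle, whatever the lens; pixels are square), "cx", "cy" (the principal point, pixels), "cam_to_world" (4x4, takes a point from camera to world coordinates). Camera axes: x right, y down, z forward; pixel columns grow to the right and rows downward; lengths in m; the calibration is good to about 2 mm. A picture is of the moment at which its call begins.
- sign_off(): hands the job in, once; it reports no verdict.
The state is a dict: "t": time; "q": joint angles; "qd": joint speeds; "tau": joint torques, N m; "tcp_pos": TCP position; "tool_rot": TCP orientation; "force": force on the tool from outside, world axes, zero at the start; "ft_torque": the same for the moment, N m; "finger_gap": opening from 0.0 (shut) to 1.0 (fully open).
Only numpy, scipy, OpenCV 4.12 (cv2) and the standard library are available. Lean on these libraries where they do the work, as an engineer would, in place of code of your own. Each camera call takes 0.05 s, during which the arm holds its last target. There are 200 camera calls.

### The job

Stand the brown bottle with the black cap upright in the empty blue cup of the tilting bottle stand, all the way down, and let go of it. Then push the stand's black knob over, gently, until the spring takes the cup past its over-centre point and it snaps onto its tilted stop, so that the last of the reagent gathers in one corner for the pipette. The stand is light and bends: push no harder than its spring needs (about 10 N at first, next to nothing near the end) and do not press on against the stop, never tip the cup by the bottle itself, and leave everything else on the bench where it is.

Things in the scene. Friction and masses are not known exactly. Their poses are not given: they have to be found in the camera images.
- tilt_stand: tilting bottle stand, fixed to the bench: white base plate 150 x 132 x 11 mm, two aluminium cheeks (tops 63 mm up, 38 to 43 mm to each side in y) carrying a blue cup. Origin: middle, on the bench, straight below the cup's pivot. x is level, the way the cup tips; y level along the pivot; z up. On the -y side, out to 67 mm and up to 66 mm, are the spring and the stop.
- cradle (a joint): tilt of cup and handle about the pivot, rad: 0 = upright on its rest, grows as the cup tips to the stand's +x. A spring holds it upright; let go too early it springs back. The over-centre point lies anywhere from 0.34 to 0.95 rad (a clamped setting, not measured), the firm rubber stop 0.14 rad beyond it. Over 20 N on the stand, or over 9 N beyond 0.65 rad, bends it.
- pivot (a point): middle of the tilting axis (along the stand's y), 55 mm above the bench. The push on the knob needed to tip is 4 to 10 N at first if the hand follows the knob's arc (up to 15 N pushing dead level, as the knob must slide), falls off from about a third of the way and is nothing at the over-centre point; there the cup runs ahead of the hand, snaps onto the stop and stays.
- cup_seat (a point): centre of the cup's inner floor, 25 mm below the pivot, 30 mm above the bench while upright; turns with the cup: z along the cup out of its mouth, x the way it tips. Cup round, 51 mm wide inside, 59 outside, rim 29 mm above this floor; on its +x side (40 degrees either way) a backrest rises to 58 mm above the floor. The +y and -y sides are free above the rim for fingers.
- handle_knob (a point): middle of the thickest part of the smooth black tapered knob (22 mm thick here, 56 mm long, its top 12 mm above this point) on an 8 mm steel rod that rises behind the cup; turns with the cup. While upright this point is 55 mm behind the pivot (stand's -x) and 78 mm above it, 133 mm above the bench; tipping, it swings over towards +x, 95 mm from the pivot, rising at most 17 mm.
- bottle_black: brown reagent bottle with black cap, the one to tip: 47 mm across, 85 mm high; straight body up to about 50 mm, shoulder up to 71 mm, cap 29 mm across from there to the top. Origin at the centre of its underside, z up. Mass 0.15 to 0.31 kg.
- bottle_blue: brown bottle with blue cap, 45 x 80 mm, stands by; moves if touched; leave it where it is. Origin centre of underside
- bottle_white: brown bottle with white cap, 41 x 70 mm, stands by; moves if touched; leave it where it is. Origin centre of underside
- tube_rack: green rack of micro tubes, 52 x 105 x 52 mm; moves if touched; leave it where it is. Origin centre of underside
- tip_box: blue box of pipette tips with clear lid, 78 x 118 x 70 mm; moves if touched; leave it where it is. Origin centre of underside
- dish_a: lower of two stacked petri dishes, 60 x 15 mm; moves if touched; leave it where it is. Origin centre of underside
- dish_b: upper of two stacked petri dishes, 60 x 15 mm; moves if touched; leave it where it is. Origin centre of underside
- notebook: black notebook, 148 x 105 x 12 mm; moves if touched; leave it where it is. Origin centre of underside
- pen: black felt marker, 144 mm long, 15 mm thick; moves if touched; leave it where it is. Origin centre of underside
- tape: roll of green tape lying flat, 60 mm across, 19 mm high; moves if touched; leave it where it is. Origin centre of underside
Things that resemble listed ones, but are neither listed nor needed, are in the scene too. What is shaped like the bottle_black but orange or yellow is not meant.

How it is judged:
On the way, in this order (a step that is already met when the one before it is completed fails the run):
1. the bottle stands fully down in the upright cup and is let go (value of joint cradle below 0.06 rad and x of bottle_black in the frame of cup_seat between -0.005 and 0.005 m and y of bottle_black in the frame of cup_seat between -0.005 and 0.005 m and z of bottle_black in the frame of cup_seat below 0.004 m and angle between the z axis of bottle_black and the z axis of cup_seat, either way round below 0.12 rad and contact force between each of the arm, the fingers and bottle_black below 0.2 N), for 0.2 s.
2. the cup has snapped over with the bottle in it (value of joint cradle above 0.4 rad and velocity of joint cradle between -0.05 and 0.05 rad/s and x of bottle_black in the frame of cup_seat between -0.005 and 0.005 m and y of bottle_black in the frame of cup_seat between -0.005 and 0.005 m and z of bottle_black in the frame of cup_seat below 0.004 m and angle between the z axis of bottle_black and the z axis of cup_seat, either way round below 0.12 rad), for 0.2 s.
At the end, for the whole second after the job is handed in: The cup lies at rest on its tilted stop (tilt over 0.4 rad) with the brown black-capped bottle still fully down in it: its foot within 5 mm of the centre of the cup's floor sideways, at most 4 mm off the floor, in line with the cup within 0.12 rad (value of joint cradle above 0.4 rad and velocity of joint cradle below 0.05 rad/s and x of bottle_black in the frame of cup_seat between -0.005 and 0.005 m and y of bottle_black in the frame of cup_seat between -0.005 and 0.005 m and z of bottle_black in the frame of cup_seat below 0.004 m and angle between the z axis of bottle_black and the z axis of cup_seat, either way round below 0.12 rad and linear speed of bottle_black below 0.03 m/s); the robot touches nothing.
It fails at once if stand pushed with more than 20 N (contact force between any of the fingers, the arm and tilt_stand above 20 N).
It fails at once if pressed with more than 9 N with the cup tipped past 0.65 rad, where it needs little or nothing (value of joint cradle above 0.65 rad and contact force between any of the fingers, the arm and tilt_stand above 9 N).
It fails at once if bottle rammed into the cup with more than 25 N (contact force between bottle_black and tilt_stand above 25 N and value of joint cradle below 0.06 rad).
It fails at once if cup tipped by the bottle instead of the handle (contact force between the fingers and bottle_black above 1 N and value of joint cradle above 0.15 rad).
It fails at once if another thing on the bench moved by more than 20 mm (distance of any of bottle_blue, bottle_white, tube_rack, tip_box, dish_a, dish_b, notebook, pen, tape from where it was at the start of the episode above 0.02 m).
It also fails if it takes over 72 s, if anything falls off the work surface, if the arm or the gripper's body presses on something with over 40 N, if the wrist force passes 120 N, or if a joint passes its speed limit or range.

## Working session

There is one attempt and no reset: what is moved stays moved. The work goes in short steps, Python scripts to look and compute and a tool call to move; the robot and the scene stay as the last step left them, time stands still between calls to the robot, and variables do not carry over. Pictures are saved under pics/ and viewed, about 8 in all and at most 12, crops included, and the job is handed in when it is done.

Besides the shell and the picture viewer there is one more tool, called after "Call:" as a command line: name --argument value ..., lists and objects as JSON in quotes. servo_tool: Moves the arm, as the interface text tells. Its arguments: {"type":"object","properties":{"rows":{"type":"array"},"force":{"type":"number"}},"required":["rows"]}

```bash
mkdir -p pics; cat > h.py <<'E'
import numpy as np, cv2
from station import sense, snapshot, sign_off, tip_extent
def pts(s):
    f=240/np.tan(np.radians(s["vertical_fov"])/2); z=s["z_map"]
    v,u=np.mgrid[:480,:640]
    c=np.stack([(u-s["cx"])/f*z,(v-s["cy"])/f*z,z,np.ones_like(z)],-1)
    return (c@np.array(s["cam_to_world"]).T)[...,:3]
def proj(s,p):
    f=240/np.tan(np.radians(s["vertical_fov"])/2)
    c=np.linalg.inv(s["cam_to_world"])@np.append(p,1); return c[:2]/c[2]*f+[s["cx"],s["cy"]]
def ray(s,u,v,h):
    f=240/np.tan(np.radians(s["vertical_fov"])/2); T=np.array(s["cam_to_world"])
    d=T[:3,:3]@[(u-s["cx"])/f,(v-s["cy"])/f,1]; return T[:3,3]+d*(h-T[2,3])/d[2]
E
python3 - <<'E'
from h import *
import pickle
for n in ["scene","top"]:
    s=snapshot(n); cv2.imwrite(f"pics/{n}.png",s["image"]); pickle.dump(s,open(n+".pkl","wb")); print(n,np.round(s["cam_to_world"],3),s["vertical_fov"],(s["z_map"]==0).mean())
print(sense(),tip_extent)
E
```

```text
scene [[ 6.470e-01 -5.290e-01  5.490e-01 -3.090e-01]
 [-7.630e-01 -4.500e-01  4.650e-01 -7.450e-01]
 [ 1.000e-03 -7.190e-01 -6.950e-01  1.173e+00]
 [ 0.000e+00  0.000e+00  0.000e+00  1.000e+00]] 46.157206729116155 0.003997395833333334
top [[-1.400e-02 -9.920e-01  1.250e-01  3.890e-01]
 [-1.000e+00  1.400e-02 -1.000e-03 -4.000e-02]
 [-0.000e+00 -1.250e-01 -9.920e-01  1.335e+00]
 [ 0.000e+00  0.000e+00  0.000e+00  1.000e+00]] 52.6780814464024 0.003912760416666667
{'t': 0.1, 'q': array([ 1.12949769e+00,  5.28352144e-01,  1.43380008e+00, -5.44336939e-06,
        1.18137903e+00, -1.78475418e-01]), 'qd': array([ 2.62276511e-04, -2.33987082e-03, -4.39168352e-03, -6.14587726e-04,
       -9.24306686e-05,  1.20529330e-03]), 'tau': array([-6.12637177e-04, -4.43305671e+01, -1.78586090e+01, -3.16206861e-04,
        3.85933774e-03, -2.67212386e-05]), 'tcp_pos': array([0.16219881, 0.60325614, 0.40383583]), 'tool_rot': array([ 1.31032623e-01,  9.91377583e-01, -9.23894857e-04, -2.93191063e-04]), 'force': array([ 0.0418272 ,  0.60674165, -0.50849006]), 'ft_torque': array([-0.00072568,  0.01194086, -0.06330533]), 'finger_gap': 0.9992636882073243} 0.1734
```

View pics/scene.png

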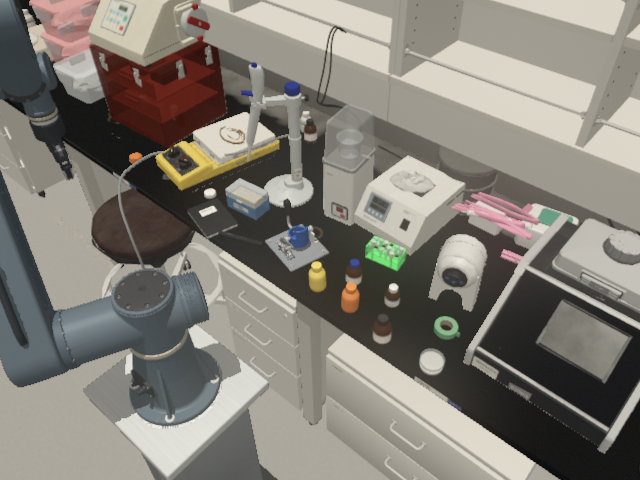

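View pics/top.png

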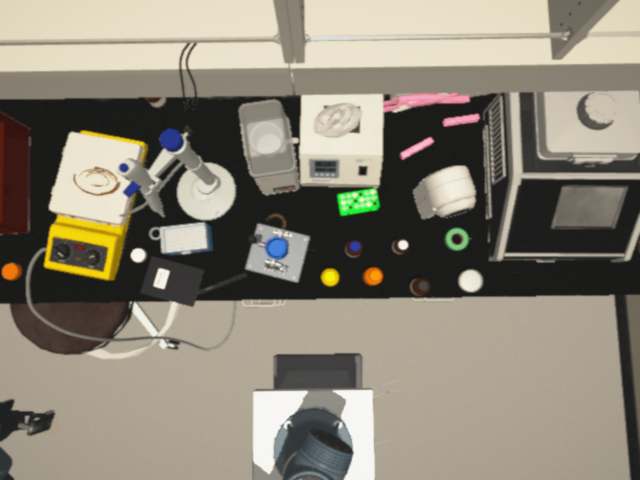

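```bash
python3 - <<'E'
from h import *
import pickle
s=pickle.load(open("scene.pkl","rb"));t=pickle.load(open("top.pkl","rb"))
a=cv2.resize(s["image"][190:370,220:460],(800,600),interpolation=3)
b=cv2.resize(t["image"][210:300,230:350],(400,300),interpolation=3)
c=cv2.resize(t["image"][225:300,340:440],(400,300),interpolation=3)
cv2.imwrite("pics/c1.png",a);cv2.imwrite("pics/c2.png",np.vstack([b,c]))
P=pts(t)
for n,u,v in [("black",421,286),("blue",354,248),("white",401,246),("yel",330,277),("or",373,276),("cup",277,247)]:print(n,P[v,u].round(4))
hsv=cv2.cvtColor(t["image"],cv2.COLOR_BGR2HSV)
m=(P[...,2]>0.003)&(P[...,0]>.3)&(P[...,0]<.65)
# black bottle points
q=(P[...,2]>0.012)&(np.hypot(P[...,0]-P[286,421,0],P[...,1]-P[286,421,1])<.05)
X=P[q];print(len(X));
for lo,hi in [(.01,.05),(.05,.072),(.076,.09)]:
    Y=X[(X[:,2]>lo)&(X[:,2]<hi)];print(lo,len(Y),Y.mean(0) if len(Y) else 0,Y.min(0) if len(Y) else 0,Y.max(0)if len(Y) else 0)
# blue cup
bm=(abs(hsv[...,0].astype(int)-110)<12)&(hsv[...,1]>120)
w=bm.copy();w[:]=0;w[225:285,245:312]=1
Y=P[bm&w];print("cup",len(Y),Y.min(0),Y.max(0),Y.mean(0))
# base plate, z~.011
pl=((P[...,2]>.004)&(P[...,2]<.02)&w).astype(np.uint8)
print(cv2.minAreaRect(np.argwhere(pl)[:,::-1].astype(np.float32)))
E
```

```text
black [ 0.4201 -0.2844  0.0857]
blue [ 0.5214 -0.115   0.0782]
white [ 0.5253 -0.2383  0.0742]
yel [ 0.4464 -0.0512  0.0887]
or [ 0.4475 -0.1619  0.0856]
cup [0.5324 0.0907 0.029 ]
275
0.01 38 [ 0.41858485 -0.27163072  0.03307116] [ 0.40022658 -0.28259093  0.01315413] [ 0.44309828 -0.26608529  0.04971578]
0.05 140 [ 0.42069843 -0.28523961  0.05957927] [ 0.39992143 -0.31174138  0.05020444] [ 0.44200961 -0.26675611  0.07151001]
0.076 92 [ 0.42116179 -0.28792157  0.08468905] [ 0.40738018 -0.30048542  0.07702473] [ 0.43304421 -0.27492322  0.08986108]
cup 381 [ 0.38857138 -0.04046335  0.00680208] [0.55960875 0.11894384 1.33524091] [0.52906053 0.09102607 0.04702299]
((278.0, 254.5), (59.0, 66.0), 90.0)
```

View pics/c1.png

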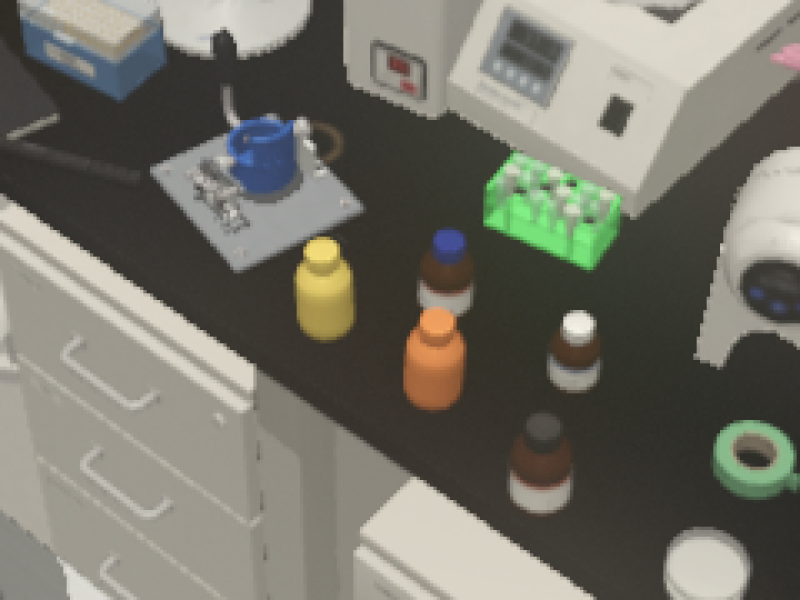

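View pics/c2.png

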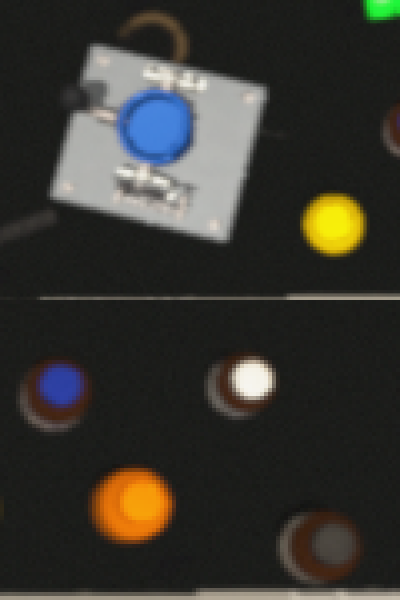

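Call:
servo_tool --rows '[[[-50,-50,0],8,1],[[-85,-85,0],16,1],[[-120,-120,0],24,1],[[-155,-155,0],32,1],[[-190,-190,0],40,1],[[-225,-225,0],48,1],[[-260,-265,0],56,1],[[-295,-300,0],64,1]]'

```text
t: 0.9
tcp_pos: [0.3592, 0.2534, 0.4042]
tool_rot: [0.639, 0.77, -0.001, 0.0]
force: [1.4, 0.0, 0.1]
finger_gap: 1.004
```

```bash
cat >> h.py <<'E'
from scipy.spatial.transform import Rotation as R
def togo(p,yaw=None):  # yaw: world angle of tool y
    s=sense(); M=R.from_quat(s["tool_rot"]).as_matrix(); o=(M.T@(np.array(p)-s["tcp_pos"])*1000).round(1)
    y=np.degrees(np.arctan2(M[1,1],M[0,1])); print("tcp",s["tcp_pos"].round(4),"yaw",y.round(2),"F",s["force"].round(2),"gap",s["finger_gap"].round(3),"t",s["t"]); print("togo",o,"turn",None if yaw is None else round((y-yaw+180)%360-180,1))
E
python3 - <<'E'
from h import *
togo([.44,.10,.40],-13.7)
E
```

```text
Traceback (most recent call last):
  File "h.py", line 17, in togo
    y=np.degrees(np.arctan2(M[1,1],M[0,1])); print("tcp",s["tcp_pos"].round(4),"yaw",y.round(2),"F",s["force"].round(2),"gap",s["finger_gap"].round(3),"t",s["t"]); print("togo",o,"turn",None if yaw is None else round((y-yaw+180)%360-180,1))
                                                                                                                              ^^^^^^^^^^^^^^^^^^^^^
AttributeError: 'float' object has no attribute 'round'
```

```bash
sed -i 's/s\["finger_gap"\].round(3)/round(s["finger_gap"],3)/' h.py
python3 - <<'E'
from h import *
import pickle
togo([.44,.10,.40],-13.7)
s=snapshot("wrist"); cv2.imwrite("pics/w1.png",s["image"]); pickle.dump(s,open("w1.pkl","wb")); print(np.round(s["cam_to_world"],3),s["vertical_fov"])
E
```

```text
tcp [0.3592 0.2534 0.4042] yaw 10.64 F [1.36 0.02 0.09] gap 1.004 t 0.9
togo [-165.6   51.1    4.4] turn 24.3
[[ 0.983  0.175  0.056  0.344]
 [ 0.184 -0.936 -0.301  0.329]
 [-0.001  0.306 -0.952  0.373]
 [ 0.     0.     0.     1.   ]] 71.20803813658614
```

Call:
servo_tool --rows '[[[-40,15,0],6,1],[[-80,35,0],12,1],[[-120,51,0],18,1],[[-120,51,0],24.3,1],[[-120,51,0],24.3,1]]'

```text
t: 1.45
tcp_pos: [0.4349, 0.1381, 0.4047]
tool_rot: [0.79, 0.613, -0.002, 0.003]
force: [-0.7, 0.9, 0.4]
finger_gap: 0.998
```

```bash
python3 - <<'E'
from h import *
import pickle
togo([.44,.10,.40],-13.7)
s=snapshot("wrist"); cv2.imwrite("pics/w2.png",s["image"]); pickle.dump(s,open("w2.pkl","wb"))
E
```

```text
tcp [0.4349 0.1381 0.4047] yaw -14.36 F [-0.75  0.87  0.4 ] gap 0.998 t 1.45
togo [-35.7  14.4   5. ] turn -0.7
```

View pics/w2.png

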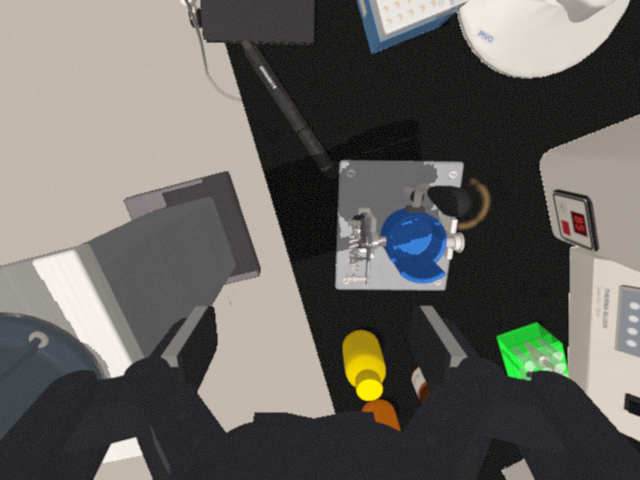

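```bash
cat > stand.py <<'E'
from h import *
import pickle
def fit(s):
    P=pts(s)
    box=np.zeros((480,640),bool);box[140:310,320:480]=1
    hsv=cv2.cvtColor(s["image"],cv2.COLOR_BGR2HSV)
    pl=box&(P[...,2]>.006)&(P[...,2]<.016)
    r=cv2.minAreaRect(P[pl][:,:2].astype(np.float32)*1000);print("plate",r,pl.sum(),np.median(P[pl][:,2]))
    print(cv2.boxPoints(r).round(1).tolist())
    bl=box&(abs(hsv[...,0].astype(int)-108)<14)&(hsv[...,1]>120)
    B=P[bl]; print("blue z",np.percentile(B[:,2],[1,50,99]).round(4))
    rim=B[(B[:,2]>.0565)&(B[:,2]<.0625)]
    A=np.c_[2*rim[:,:2],np.ones(len(rim))];x=np.linalg.lstsq(A,(rim[:,:2]**2).sum(1),rcond=None)[0]
    print("rim c",x[:2],"r",np.sqrt(x[2]+x[0]**2+x[1]**2),len(rim), rim.min(0),rim.max(0))
    k=box&(hsv[...,2]<70)&(P[...,2]>.09)
    K=P[k]
    if len(K):print("knob",len(K),K.mean(0),K.min(0),K.max(0))
    return P
if __name__=="__main__":
    s=pickle.load(open("w2.pkl","rb"));P=fit(s)
    for c in [(341,160),(464,161),(447,291),(335,289)]:print(ray(s,*c,.011).round(4))
E
python3 stand.py
```

```text
plate ((511.25848388671875, 102.38265991210938), (165.2150115966797, 152.22793579101562), 74.80192565917969) 8491 0.011013388849615446
[[416.20001220703125, 42.599998474121094], [563.0999755859375, 2.700000047683716], [606.4000244140625, 162.10000610351562], [459.5, 202.10000610351562]]
blue z [-0.001   0.0455  0.0913]
rim c [0.5268908  0.09090473] r 0.02699996744718351 720 [0.49736472 0.06356648 0.05650605] [0.55622015 0.11969638 0.06248345]
knob 1090 [0.53325715 0.1479427  0.14872124] [0.45394918 0.13268734 0.09048872] [0.55141315 0.21230181 0.37349682]
[0.4769 0.181  0.011 ]
[0.6022 0.1477 0.011 ]
[0.5653 0.0014 0.011 ]
[0.4365 0.0374 0.011 ]
```

```bash
python3 - <<'E'
from h import *
import pickle
for n in ["w2","top","scene"]:
    s=pickle.load(open(n+".pkl","rb"));P=pts(s);hsv=cv2.cvtColor(s["image"],cv2.COLOR_BGR2HSV)
    near=np.hypot(P[...,0]-.527,P[...,1]-.092)<.045
    b=near&(abs(hsv[...,0].astype(int)-108)<14)&(hsv[...,1]>120)
    R_=P[b&(P[...,2]>.052)&(P[...,2]<.066)][:,:2].astype(np.float32)*1000
    print(n,"cup",cv2.minEnclosingCircle(R_),len(R_))
    k=(np.hypot(P[...,0]-.541,P[...,1]-.144)<.025)&(P[...,2]>.128)&(P[...,2]<.16)
    K=P[k]; print(" knob",len(K),K.mean(0).round(4) if len(K) else "",K.min(0) if len(K) else "",K.max(0) if len(K) else "")
    if n!="w2":
        q=(np.hypot(P[...,0]-.420,P[...,1]+.287)<.03)&(P[...,2]>.08)&(P[...,2]<.095)
        c=P[q];print(" cap",len(c),c.mean(0).round(4),cv2.minEnclosingCircle(c[:,:2].astype(np.float32)*1000))
        q=(np.hypot(P[...,0]-.420,P[...,1]+.287)<.035)&(P[...,2]>.02)
        c=P[q];print(" body",cv2.minEnclosingCircle(c[:,:2].astype(np.float32)*1000))
E
```

```text
w2 cup ((527.4077758789062, 90.17935180664062), 30.043285369873047) 983
 knob 857 [0.539  0.1449 0.1407] [0.53039611 0.13275747 0.12802556] [0.55141315 0.1537426  0.14685052]
top cup ((527.549560546875, 89.70507049560547), 29.279823303222656) 72
 knob 64 [0.5409 0.1432 0.1419] [0.53153944 0.13420158 0.13130777] [0.55123722 0.15514705 0.14812455]
 cap 86 [ 0.4211 -0.288   0.0853] ((421.0508117675781, -288.67987060546875), 13.772881507873535)
 body ((420.9102783203125, -289.23809814453125), 23.16244125366211)
scene cup ((526.0651245117188, 90.30838775634766), 32.18476867675781) 84
 knob 55 [0.5382 0.1417 0.1396] [0.52701673 0.13085566 0.12882566] [0.55156942 0.15507952 0.15111749]
 cap 91 [ 0.4192 -0.2886  0.0852] ((418.97601318359375, -287.9480285644531), 15.468690872192383)
 body ((418.2079772949219, -291.1439208984375), 23.876262664794922)
```

Call:
servo_tool --rows '[[[-48,10,5],0,1],[[-96,21,15],0,1],[[-144,32,25],0,1],[[-192,43,35],0,1],[[-240,54,45],0,1],[[-288,65,55],0,1],[[-336,76,65],0,1],[[-380,85,75],0,1]]'

```text
t: 2.3
tcp_pos: [0.4239, -0.2516, 0.3318]
tool_rot: [0.787, 0.616, -0.002, 0.003]
force: [1.0, 0.2, 0.8]
finger_gap: 0.999
```

```bash
python3 - <<'E'
from h import *
togo([.4203,-.2888,.31],-14.4)
E
```

```text
tcp [ 0.4239 -0.2516  0.3318] yaw -13.9 F [1.02 0.2  0.77] gap 0.999 t 2.3
togo [-36.8   5.4  22. ] turn 0.5
```

Call:
servo_tool --rows '[[[-20,3,10],0.5,1],[[-37,5.5,22],0.5,1],[[-37,5.5,22],0.5,1],[[-37,5.5,22],0.5,1]]'

```text
t: 2.7
tcp_pos: [0.4204, -0.2875, 0.3096]
tool_rot: [0.79, 0.614, -0.002, 0.001]
force: [0.3, -0.4, -0.8]
finger_gap: 1.002
```

```bash
python3 - <<'E'
from h import *
togo([.4203,-.2888,.242],-14.4)
s=snapshot("wrist");P=pts(s); cv2.imwrite("pics/w3.png",s["image"])
q=(np.hypot(P[...,0]-.420,P[...,1]+.288)<.03)&(P[...,2]>.078)&(P[...,2]<.095)
c=P[q];print(" cap",len(c),c.mean(0).round(4),cv2.minEnclosingCircle(c[:,:2].astype(np.float32)*1000),proj(s,[.42,-.288,.085]))
E
```

```text
tcp [ 0.4204 -0.2875  0.3096] yaw -14.29 F [ 0.31 -0.44 -0.83] gap 1.002 t 2.7
togo [-1.   0.3 67.6] turn 0.1
 cap 1481 [ 0.421  -0.2888  0.0844] ((420.7464294433594, -289.8922424316406), 13.787825584411621) [313.12931814 266.90345136]
```

Call:
servo_tool --rows '[[[-1.5,0.3,35],0,1],[[-1.5,0.3,60],0,1],[[-1.5,0.3,67.5],0,1],[[-1.5,0.3,67.5],0,1],[[-1.5,0.3,67.5],0,-1],[[-1.5,0.3,67.5],0,-1],[[-1.5,0.3,67.5],0,-1],[[-1.5,0.3,67.5],0,-1]]' --force 40

```text
t: 3.55
tcp_pos: [0.4205, -0.2892, 0.2432]
tool_rot: [0.789, 0.614, -0.001, 0.003]
force: [-0.5, -0.7, 2.3]
finger_gap: 0.337
```

Call:
servo_tool --rows '[[[0,0,0],0,-1],[[0,0,0],0,-1],[[0,0,-5],0,-1],[[0,0,-15],0,-1],[[0,0,-40],0,-1],[[0,0,-60],0,-1],[[0,0,-60],0,-1]]'

```text
t: 4.25
tcp_pos: [0.4211, -0.2894, 0.3059]
tool_rot: [0.789, 0.614, -0.001, 0.006]
force: [0.5, 0.2, -0.7]
finger_gap: 0.31
```

```bash
python3 - <<'E'
from h import *
togo([.5272,.09,.40],-14.4)
s=snapshot("wrist");cv2.imwrite("pics/w4.png",s["image"])
s=snapshot("scene");P=pts(s);q=(np.hypot(P[...,0]-.420,P[...,1]+.288)<.035)&(P[...,2]<.16);c=P[q]
print(np.percentile(c[:,2],[0,1,3,50]))
E
```

```text
tcp [ 0.4211 -0.2894  0.3059] yaw -14.26 F [ 0.49  0.2  -0.71] gap 0.31 t 4.25
togo [393.   10.1 -97.4] turn 0.1
[-0.77213025 -0.76532386 -0.76157931 -0.24936443]
```

View pics/w4.png

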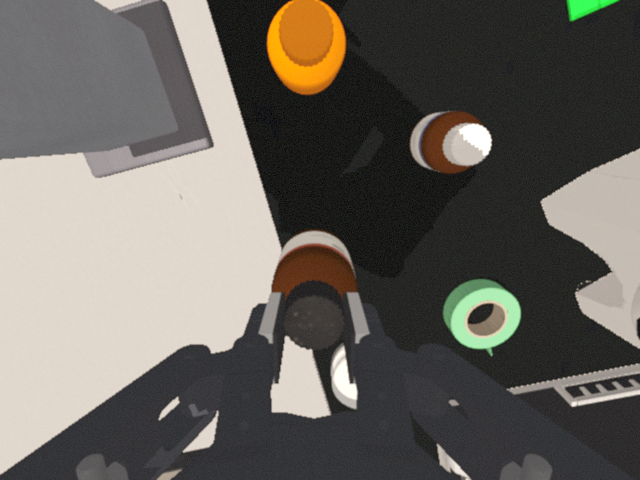

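```bash
python3 - <<'E'
from h import *
s=snapshot("wrist");P=pts(s)
for u,v in [(315,320),(315,340),(315,300),(315,270),(313,238),(266,300),(363,300),(272,295),(358,295)]:print(u,v,P[v,u].round(4))
print(sense()["force"],sense()["finger_gap"])
E
```

```text
315 320 [ 0.4216 -0.2881  0.1452]
315 340 [ 0.4192 -0.2977  0.1453]
315 300 [ 0.4238 -0.2793  0.1442]
315 270 [ 0.4251 -0.2751  0.1214]
313 238 [ 0.4257 -0.2691  0.0876]
266 300 [ 0.1526 -0.6945 -0.7607]
363 300 [ 0.4485 -0.363  -0.    ]
272 295 [ 0.4052 -0.2753  0.1379]
358 295 [ 0.4422 -0.2849  0.1377]
[ 0.71115599  0.52661226 -2.24118869] 0.31800895956564473
```

Call:
servo_tool --rows '[[[0,0,30],0,-1],[[0,0,50],0,-1],[[0,0,57],0,-1],[[0,0,59],0,-1],[[0,0,60],0,-1],[[0,0,60],0,0.2],[[0,0,60],0,0.2],[[0,0,60],0,0.2]]'

```text
t: 5.2
tcp_pos: [0.4203, -0.289, 0.2429]
tool_rot: [0.789, 0.614, -0.001, 0.002]
force: [0.4, 0.2, 0.0]
finger_gap: 0.598
```

Call:
servo_tool --rows '[[[0,0,4],0,0.2],[[0,0,8],0,0.2],[[0,0,8],0,0.2],[[0,0,8],0,-1],[[0,0,8],0,-1],[[0,0,8],0,-1],[[0,0,8],0,-1],[[0,0,8],0,-1]]' --force 60

```text
t: 6.0
tcp_pos: [0.4193, -0.2884, 0.2353]
tool_rot: [0.789, 0.614, -0.002, 0.0]
force: [-3.8, -0.4, 5.6]
finger_gap: 0.343
```

Call:
servo_tool --rows '[[[0,0,0],0,-1],[[0,0,-5],0,-1],[[0,0,-20],0,-1],[[0,0,-40],0,-1],[[0,0,-70],0,-1],[[0,0,-100],0,-1],[[0,0,-100],0,-1]]'

```text
t: 6.7
tcp_pos: [0.4207, -0.289, 0.3389]
tool_rot: [0.789, 0.614, -0.002, 0.005]
force: [0.4, -1.2, -2.3]
finger_gap: 0.338
```

```bash
python3 - <<'E'
from h import *
togo([.5272,.09,.34],-14.4)
s=snapshot("wrist");P=pts(s);cv2.imwrite("pics/w5.png",s["image"])
for u,v in [(315,320),(315,335),(315,300),(315,270),(272,295),(358,295)]:print(u,v,P[v,u].round(4))
E
```

```text
tcp [ 0.4207 -0.289   0.3389] yaw -14.2 F [ 0.41 -1.17 -2.34] gap 0.338 t 6.7
togo [393.5  10.3  -4.5] turn 0.2
315 320 [ 0.4232 -0.2847  0.1876]
315 335 [ 0.4215 -0.2917  0.1874]
315 300 [ 0.4253 -0.2765  0.1865]
315 270 [ 0.4264 -0.2732  0.1635]
272 295 [ 0.4057 -0.2765  0.1723]
358 295 [ 0.4429 -0.286   0.1724]
```

Call:
servo_tool --rows '[[[20,0,-30],0,-1],[[60,2,-50],0,-1],[[105,4,-50],0,-1],[[150,6,-50],0,-1],[[195,8,-50],0,-1],[[240,10,-50],0,-1],[[285,10,-50],0,-1],[[325,10,-50],0,-1]]'

```text
t: 7.55
tcp_pos: [0.5092, 0.0267, 0.3831]
tool_rot: [0.789, 0.614, -0.003, 0.002]
force: [0.5, 0.2, -2.1]
finger_gap: 0.308
```

Call:
servo_tool --rows '[[[25,0,0],0,-1],[[45,0,0],0,-1],[[55,0,5],0,-1],[[60,0,20],0,-1],[[60,0,30],0,-1],[[60,0,30],0,-1]]'

```text
t: 8.15
tcp_pos: [0.5229, 0.0842, 0.3502]
tool_rot: [0.789, 0.614, -0.005, -0.0]
force: [-1.0, 0.1, -1.4]
finger_gap: 0.308
```

```bash
python3 - <<'E'
from h import *
togo([.5272,.09,.31],-14.4)
s=snapshot("wrist");P=pts(s);cv2.imwrite("pics/w6.png",s["image"])
for u,v in [(315,320),(315,335),(315,300)]:print(u,v,P[v,u].round(4))
hsv=cv2.cvtColor(s["image"],cv2.COLOR_BGR2HSV)
b=(abs(hsv[...,0].astype(int)-108)<14)&(hsv[...,1]>120)&(np.hypot(P[...,0]-.527,P[...,1]-.092)<.05)
R_=P[b&(P[...,2]>.054)&(P[...,2]<.063)];print(len(R_))
A=np.c_[2*R_[:,:2],np.ones(len(R_))]
if len(R_)>30: print(np.linalg.lstsq(A,(R_[:,:2]**2).sum(1),rcond=None)[0],R_.min(0),R_.max(0))
E
```

```text
tcp [0.5229 0.0842 0.3502] yaw -14.2 F [-0.95  0.13 -1.43] gap 0.308 t 8.15
togo [ 7.   3.  40.1] turn 0.2
315 320 [0.5233 0.0875 0.1963]
315 335 [0.5217 0.0812 0.1974]
315 300 [0.5255 0.0965 0.1964]
932
[ 0.52755319  0.09061285 -0.28579027] [0.49799452 0.06662166 0.05401765] [0.55702754 0.11972305 0.06292867]
```

View pics/w6.png

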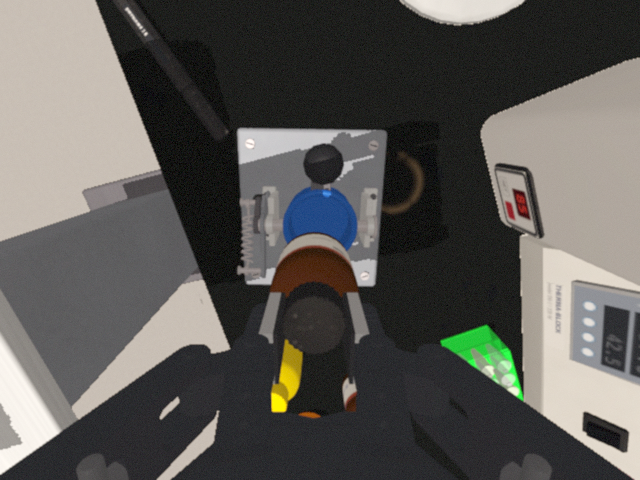

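Call:
servo_tool --rows '[[[7,3,5],0,-1],[[7,3,15],0,-1],[[7,3,20],0,-1],[[7,3,20],0,-1],[[7,3,20],0,-1]]'

```text
t: 8.7
tcp_pos: [0.5278, 0.0899, 0.331]
tool_rot: [0.789, 0.614, -0.005, 0.0]
force: [1.1, 0.2, -1.5]
finger_gap: 0.308
```

```bash
cat > cap.py <<'E'
from h import *
togo([.5273,.0905,.31],-14.4); print(sense()["tool_rot"])
s=snapshot("wrist");P=pts(s);t=sense()["tcp_pos"]
hsv=cv2.cvtColor(s["image"],cv2.COLOR_BGR2HSV)
q=np.hypot(P[...,0]-t[0],P[...,1]-t[1])<.04
zt=np.median(P[310:330,310:325,2]);print("captop",zt,"off",t[2]-zt+.085)
c=P[q&(abs(P[...,2]-zt)<.003)&(hsv[...,1]<110)&(np.mgrid[:480,:640][1]<345)&(np.mgrid[:480,:640][1]>285)]
print("cap",cv2.minEnclosingCircle(c[:,:2].astype(np.float32)*1000),len(c))
b=P[q&(P[...,2]<zt-.02)&(P[...,2]>zt-.09)&(np.mgrid[:480,:640][1]<360)&(np.mgrid[:480,:640][1]>270)]
for lo in (.075,.065,.055,.045,.035):
    k=b[abs(b[:,2]-(zt-lo))<.004]
    if len(k)>20:
        try:
            A=np.c_[2*k[:,:2],np.ones(len(k))];x=np.linalg.lstsq(A,(k[:,:2]**2).sum(1),rcond=None)[0];print("z",zt-lo,"c",x[:2].round(4),"r",np.sqrt(x[2]+x[0]**2+x[1]**2).round(4),len(k))
        except Exception as e:print(e)
E
python3 cap.py
```

```text
tcp [0.5278 0.0899 0.331 ] yaw -14.23 F [ 1.1   0.24 -1.46] gap 0.308 t 8.7
togo [ 0.6 -0.5 21. ] turn 0.2
[ 7.89228577e-01  6.14082640e-01 -4.53879183e-03  4.04010867e-04]
captop 0.17725887940823848 off 0.23897909738158302
cap ((528.9005126953125, 88.75447082519531), 16.401931762695312) 2942
z 0.10225887940823848 c [0.526 0.086] r 0.0231 127
z 0.11225887940823848 c [0.5262 0.0867] r 0.0232 194
z 0.12225887940823849 c [0.5264 0.0874] r 0.0231 236
z 0.1322588794082385 c [0.5265 0.0881] r 0.023 322
z 0.14225887940823848 c [0.5267 0.0887] r 0.0226 523
```

Call:
servo_tool --rows '[[[5,0.3,0],0,-1],[[5,0.3,10],0,-1],[[5,0.3,20],0,-1],[[5,0.3,26],0,-1],[[5,0.3,26],0,-1],[[5,0.3,26],0,-1]]'

```text
t: 9.35
tcp_pos: [0.5292, 0.0945, 0.3048]
tool_rot: [0.789, 0.614, -0.005, 0.0]
force: [-0.5, 0.7, -2.0]
finger_gap: 0.312
```

```bash
python3 cap.py
```

```text
tcp [0.5292 0.0945 0.3048] yaw -14.23 F [-0.49  0.67 -2.  ] gap 0.312 t 9.35
togo [-4.4 -0.9 -5.2] turn 0.2
[ 7.89223595e-01  6.14088442e-01 -4.62379774e-03  3.49754799e-04]
captop 0.15106170393899412 off 0.23902555954598992
cap ((530.2117309570312, 93.16795349121094), 16.5914249420166) 2941
z 0.07606170393899413 c [0.5274 0.0907] r 0.023 134
z 0.08606170393899412 c [0.5276 0.0914] r 0.0231 183
z 0.09606170393899413 c [0.5277 0.0919] r 0.0232 228
z 0.10606170393899413 c [0.5279 0.0927] r 0.023 315
z 0.11606170393899412 c [0.528  0.0933] r 0.0226 522
```

Call:
servo_tool --rows '[[[0,0,3],0,-1],[[0,0,6],0,-1],[[0,0,9],0,-1],[[0,0,12],0,-1],[[0,0,12],0,-1]]'

```text
t: 9.9
tcp_pos: [0.5291, 0.0944, 0.2926]
tool_rot: [0.789, 0.614, -0.005, 0.0]
force: [-0.5, 0.3, -1.8]
finger_gap: 0.31
```

Call:
servo_tool --rows '[[[0,0,3],0,-1],[[0,0,6],0,-1],[[0,0,9],0,-1],[[0,0,11],0,-1],[[0,0,11],0,-1]]'

```text
t: 10.4
tcp_pos: [0.5289, 0.0943, 0.2812]
tool_rot: [0.789, 0.614, -0.005, -0.0]
force: [-0.5, -0.3, -2.1]
finger_gap: 0.311
```

Call:
servo_tool --rows '[[[0,0,2],0,-1],[[0,0,4],0,-1],[[0,0,6],0,-1],[[0,0,6],0,-1]]'

```text
t: 10.8
tcp_pos: [0.5288, 0.0943, 0.2749]
tool_rot: [0.789, 0.614, -0.005, -0.0]
force: [-0.0, -0.3, -2.7]
finger_gap: 0.311
```

```bash
python3 cap.py
```

```text
tcp [0.5288 0.0943 0.2749] yaw -14.24 F [-0.02 -0.28 -2.69] gap 0.311 t 10.8
togo [ -4.3  -0.7 -35. ] turn 0.2
[ 7.89261288e-01  6.14035110e-01 -5.24154086e-03 -1.70149923e-04]
captop 0.12117654348704254 off 0.23889190636559343
cap ((528.9946899414062, 92.50942993164062), 16.845712661743164) 2936
z 0.046176543487042546 c [0.5283 0.0944] r 0.0259 90
z 0.05617654348704254 c [0.528  0.0942] r 0.0248 158
z 0.06617654348704255 c [0.5267 0.0887] r 0.0263 149
z 0.07617654348704254 c [0.5271 0.0925] r 0.023 213
z 0.08617654348704254 c [0.5261 0.089 ] r 0.0261 525
```

Call:
servo_tool --rows '[[[0,0,1],0,-1],[[0,0,2],0,-1],[[0,0,3],0,-1],[[0,0,4],0,-1],[[0,0,4],0,-1]]'

```text
t: 11.35
tcp_pos: [0.5287, 0.0943, 0.2709]
tool_rot: [0.789, 0.614, -0.005, -0.0]
force: [0.3, -0.9, -1.6]
finger_gap: 0.309
```

Call:
servo_tool --rows '[[[0,0,0.7],0,-1],[[0,0,1.4],0,-1],[[0,0,1.4],0,-1]]'

```text
t: 11.65
tcp_pos: [0.5287, 0.0942, 0.2694]
tool_rot: [0.789, 0.614, -0.005, -0.0]
force: [-0.0, 0.0, -1.8]
finger_gap: 0.313
```

Another 1.5 mm at most, then release.

Call:
servo_tool --rows '[[[0,0,0.7],0,-1],[[0,0,1.2],0,-1],[[0,0,1.2],0,-1],[[0,0,1.2],0,-1]]'

```text
t: 12.05
tcp_pos: [0.5287, 0.0942, 0.2688]
tool_rot: [0.789, 0.614, -0.005, -0.0]
force: [-2.0, -1.0, 5.1]
finger_gap: 0.314
```

Call:
servo_tool --rows '[[[0,0,0],0,0],[[0,0,0],0,0.2],[[0,0,0],0,0.2],[[0,0,0],0,0.2],[[0,0,0],0,0.2],[[0,0,0],0,0.2]]'

```text
t: 12.65
tcp_pos: [0.5287, 0.0942, 0.2686]
tool_rot: [0.789, 0.614, -0.005, -0.0]
force: [0.1, 0.3, 0.8]
finger_gap: 0.601
```

Call:
servo_tool --rows '[[[0,0,-10],0,0.2],[[0,0,-30],0,0.2],[[0,0,-60],0,0.2],[[0,0,-90],0,0.2],[[0,0,-110],0,0.2],[[0,0,-110],0,0.2]]'

```text
t: 13.25
tcp_pos: [0.5305, 0.095, 0.3823]
tool_rot: [0.789, 0.614, -0.002, 0.002]
force: [-0.3, -0.3, -1.3]
finger_gap: 0.604
```

```bash
python3 - <<'E'
from h import *
togo([.5273,.0905,.31],-14.4)
s=snapshot("wrist");P=pts(s);cv2.imwrite("pics/w7.png",s["image"])
q=(np.hypot(P[...,0]-.5273,P[...,1]-.0905)<.03)&(P[...,2]>.108)&(P[...,2]<.125)
c=P[q];print("cap",len(c),c.mean(0),np.median(c[:,2]),cv2.minEnclosingCircle(c[:,:2].astype(np.float32)*1000))
k=P[(np.hypot(P[...,0]-.541,P[...,1]-.144)<.025)&(P[...,2]>.128)&(P[...,2]<.16)]
print("knob",len(k),k.mean(0),k.min(0),k.max(0),cv2.minEnclosingCircle(k[:,:2].astype(np.float32)*1000))
E
```

```text
tcp [0.5305 0.095  0.3823] yaw -14.22 F [-0.31 -0.3  -1.34] gap 0.604 t 13.25
togo [-4.7 -2.1 72.4] turn 0.2
cap 1043 [0.52682612 0.09332208 0.11452687] 0.1147377034874105 ((526.6412353515625, 92.33534240722656), 13.801767349243164)
knob 914 [0.54194295 0.14401034 0.14203371] [0.5308723  0.13320467 0.12834303] [0.55241451 0.15355936 0.1470613 ] ((541.6310424804688, 142.88685607910156), 10.921791076660156)
```

View pics/w7.png

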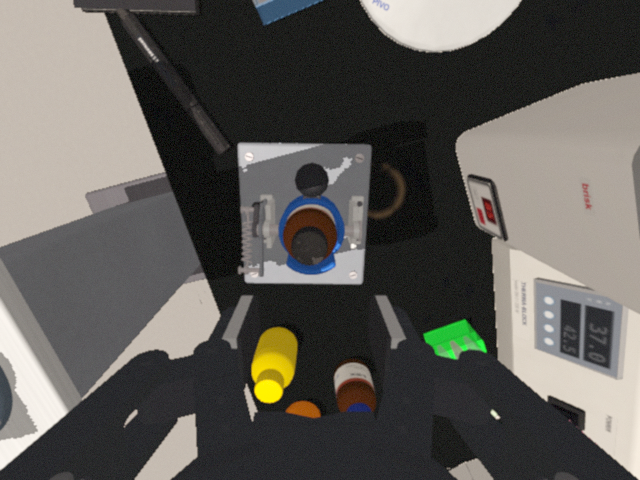

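Call:
servo_tool --rows '[[[45,0,0],0,-1],[[90,-0.6,0],0.8,-1],[[90,-0.6,30],0.8,-1],[[90,-0.6,60],0.8,-1],[[90,-0.6,84],0.8,-1],[[90,-0.6,84],0.8,-1],[[90,-0.6,84],0.8,-1]]'

```text
t: 14.0
tcp_pos: [0.5507, 0.1817, 0.2948]
tool_rot: [0.794, 0.609, -0.005, 0.001]
force: [0.3, -0.2, -0.9]
finger_gap: 0.001
```

```bash
cat > st.py <<'E'
from h import *
import sys
togo([.552,.1823,.298],-15)
d=sense()["tcp_pos"]-[.5273,.0905,.055]; print("stand x,y,tipz rel pivot",-(.2588*d[0]+.9659*d[1])*1000,(.9659*d[0]-.2588*d[1])*1000,d[2]*1000-173.4)
s=snapshot("wrist");P=pts(s);cv2.imwrite("pics/"+sys.argv[1]+".png",s["image"])
t=snapshot("top");Q=pts(t)
for n,A,im in (("w",P,s["image"]),("t",Q,t["image"])):
    D=A-[.5273,.0905,.055]; X=-(.2588*D[...,0]+.9659*D[...,1]);Y=.9659*D[...,0]-.2588*D[...,1]
    k=(abs(Y)<.012)&(X>-.075)&(X<.07)&(np.hypot(X,D[...,2])>.085)&(np.hypot(X,D[...,2])<.125)&(im.max(-1)<75)
    if k.sum()>5: print(n,"knob pts",k.sum(),"x",np.percentile(X[k],[3,50,97]).round(4),"z",np.percentile(D[...,2][k],[3,50,97]).round(4))
E
python3 st.py w8
```

```text
tcp [0.5507 0.1817 0.2948] yaw -15.03 F [ 0.33 -0.18 -0.9 ] gap 0.001 t 14.0
togo [ 0.9  1.  -3.2] turn -0.0
stand x,y,tipz rel pivot -94.13543168595714 -0.9502716197031629 66.44614703571088
w knob pts 491 x [-0.0745 -0.0602 -0.0509] z [-0.0568  0.0888  0.0908]
t knob pts 67 x [-0.0733 -0.0541 -0.0462] z [-0.0429  0.0869  0.0943]
```

Call:
servo_tool --rows '[[[-4,1,-3],0,-1],[[-8,1,-3],0,-1],[[-12,1,-3],0,-1],[[-14,1,-3],0,-1],[[-14,1,-3],0,-1]]'

```text
t: 14.6
tcp_pos: [0.5487, 0.1675, 0.3]
tool_rot: [0.794, 0.608, -0.003, 0.002]
force: [0.9, -0.5, -0.4]
finger_gap: 0.004
```

Call:
servo_tool --rows '[[[-1,0,0],0,-1],[[-2,0,0],0,-1],[[-2,0,0],0,-1]]'

```text
t: 14.9
tcp_pos: [0.5483, 0.1658, 0.2999]
tool_rot: [0.794, 0.608, -0.003, 0.002]
force: [-0.1, 0.7, 0.8]
finger_gap: -0.001
```

Call:
servo_tool --rows '[[[-0.7,0,0],0,-1],[[-1.4,0,0],0,-1],[[-2,0,0],0,-1],[[-2,0,0],0,-1]]'

```text
t: 15.3
tcp_pos: [0.548, 0.1649, 0.3002]
tool_rot: [0.794, 0.608, -0.001, 0.001]
force: [-0.0, 5.9, 0.7]
finger_gap: -0.0
```

Call:
servo_tool --rows '[[[-0.5,0,0],0,-1],[[-1,0,0],0,-1],[[-1,0,0],0,-1]]'

```text
t: 15.6
tcp_pos: [0.5478, 0.1646, 0.3002]
tool_rot: [0.794, 0.608, -0.0, 0.0]
force: [1.6, 6.1, -0.0]
finger_gap: -0.002
```

Call:
servo_tool --rows '[[[-0.5,0,-0.2],0,-1],[[-1,0,-0.5],0,-1],[[-1.4,0,-0.8],0,-1],[[-1.4,0,-0.8],0,-1]]'

```text
t: 16.0
tcp_pos: [0.5475, 0.1636, 0.3011]
tool_rot: [0.794, 0.607, 0.0, 0.0]
force: [0.5, 5.1, 0.2]
finger_gap: 0.001
```

Call:
servo_tool --rows '[[[-0.5,0,-0.3],0,-1],[[-1,0,-0.6],0,-1],[[-1.5,0,-1],0,-1],[[-1.5,0,-1],0,-1]]'

```text
t: 16.4
tcp_pos: [0.5472, 0.1623, 0.3022]
tool_rot: [0.794, 0.607, 0.001, 0.0]
force: [0.9, 5.3, -0.9]
finger_gap: 0.001
```

Call:
servo_tool --rows '[[[-1,0,-0.5],0,-1],[[-1.8,0,-1.1],0,-1],[[-2.6,0,-1.8],0,-1],[[-3.4,0,-2.5],0,-1],[[-4.2,0,-3.2],0,-1],[[-5.2,0,-4],0,-1],[[-5.2,0,-4],0,-1]]'

```text
t: 17.1
tcp_pos: [0.5458, 0.1571, 0.3062]
tool_rot: [0.795, 0.607, 0.0, 0.0]
force: [0.3, 4.9, -1.4]
finger_gap: 0.001
```

```bash
python3 st.py w9
```

```text
tcp [0.5458 0.1571 0.3062] yaw -15.22 F [ 0.28  4.9  -1.39] gap 0.001 t 17.1
togo [26.  -0.6  8.3] turn -0.2
stand x,y,tipz rel pivot -69.06570376641885 0.6312834359293168 77.84512302197183
w knob pts 307 x [-0.075  -0.0746 -0.0724] z [-0.057   0.09    0.0993]
t knob pts 42 x [-0.0495 -0.0435 -0.0377] z [0.084  0.0926 0.0992]
```

Call:
servo_tool --rows '[[[-1.5,0,-0.9],0,-1],[[-2.7,0,-1.7],0,-1],[[-3.9,0,-2.5],0,-1],[[-5.1,0,-3.3],0,-1],[[-6.3,0,-4.1],0,-1],[[-7.5,0,-4.9],0,-1],[[-8.6,0,-5.5],0,-1],[[-8.6,0,-5.5],0,-1]]'

```text
t: 18.0
tcp_pos: [0.5435, 0.1486, 0.3117]
tool_rot: [0.795, 0.607, 0.0, 0.0]
force: [1.0, 3.5, -0.7]
finger_gap: 0.001
```

Call:
servo_tool --rows '[[[-1.5,0,-0.8],0,-1],[[-2.7,0,-1.5],0,-1],[[-4,0,-2.2],0,-1],[[-5.3,0,-2.9],0,-1],[[-6.6,0,-3.5],0,-1],[[-7.9,0,-4.1],0,-1],[[-9,0,-4.6],0,-1],[[-9,0,-4.6],0,-1]]'

```text
t: 18.8
tcp_pos: [0.5411, 0.1397, 0.3164]
tool_rot: [0.795, 0.607, 0.0, 0.0]
force: [0.4, 3.3, -1.1]
finger_gap: -0.001
```

```bash
python3 st.py w10
```

```text
tcp [0.5411 0.1397 0.3164] yaw -15.24 F [ 0.43  3.29 -1.14] gap -0.001 t 18.8
togo [44.  -0.7 18.4] turn -0.2
stand x,y,tipz rel pivot -51.079395443244756 0.6356057935157869 88.0201714922762
w knob pts 612 x [-0.0748 -0.0572 -0.0564] z [-0.0567  0.1023  0.1107]
t knob pts 30 x [-0.029  -0.0246 -0.0201] z [0.0937 0.1006 0.1042]
```

Call:
servo_tool --rows '[[[-1.3,0,-0.6],0,-1],[[-2.5,0,-1.1],0,-1],[[-3.7,0,-1.6],0,-1],[[-4.9,0,-2.1],0,-1],[[-6.1,0,-2.6],0,-1],[[-7.3,0,-3.1],0,-1],[[-8.6,0,-3.6],0,-1],[[-9.3,0,-3.8],0,-1]]'

```text
t: 19.7
tcp_pos: [0.5387, 0.1306, 0.3202]
tool_rot: [0.795, 0.607, 0.0, 0.0]
force: [0.6, 0.5, 0.5]
finger_gap: -0.0
```

```bash
python3 st.py w11
```

```text
tcp [0.5387 0.1306 0.3202] yaw -15.23 F [0.57 0.46 0.46] gap -0.0 t 19.7
togo [53.4 -0.7 22.2] turn -0.2
stand x,y,tipz rel pivot -41.701897360211305 0.5856441780369027 91.752077008275
w knob pts 611 x [-0.0744 -0.0477 -0.0469] z [-0.0566  0.1066  0.1149]
t knob pts 26 x [-0.0188 -0.0143 -0.01  ] z [0.0959 0.1025 0.1071]
```

Call:
servo_tool --rows '[[[-0.8,0,-0.3],0,-1],[[-1.6,0,-0.6],0,-1],[[-2.4,0,-0.8],0,-1],[[-3.2,0,-1],0,-1],[[-3.2,0,-1],0,-1],[[-3.2,0,-1],0,-1]]'

```text
t: 20.4
tcp_pos: [0.5378, 0.1275, 0.3212]
tool_rot: [0.795, 0.607, 0.0, 0.0]
force: [0.5, 0.5, -1.2]
finger_gap: 0.001
```

```bash
python3 st.py w12
```

```text
tcp [0.5378 0.1275 0.3212] yaw -15.24 F [ 0.47  0.51 -1.17] gap 0.001 t 20.4
togo [56.6 -0.7 23.2] turn -0.2
stand x,y,tipz rel pivot -38.49448526596364 0.5477258101554348 92.76587683027353
w knob pts 639 x [-0.0745 -0.0445 -0.0437] z [-0.0563  0.1078  0.1161]
t knob pts 25 x [-0.0144 -0.0109 -0.0066] z [0.0976 0.1025 0.1083]
```

Call:
servo_tool --rows '[[[-0.8,0,-0.3],0,-1],[[-1.6,0,-0.5],0,-1],[[-2.4,0,-0.8],0,-1],[[-3.2,0,-1],0,-1],[[-3.2,0,-1],0,-1],[[-3.2,0,-1],0,-1]]'

```text
t: 21.1
tcp_pos: [0.5369, 0.1244, 0.3221]
tool_rot: [0.795, 0.607, 0.0, 0.0]
force: [0.3, 0.8, 0.6]
finger_gap: -0.004
```

```bash
python3 st.py w13
```

```text
tcp [0.5369 0.1244 0.3221] yaw -15.24 F [0.31 0.77 0.58] gap -0.004 t 21.1
togo [59.8 -0.7 24.1] turn -0.2
stand x,y,tipz rel pivot -35.27180529604494 0.5055821774647088 93.74009264616555
w knob pts 649 x [-0.0745 -0.0413 -0.0405] z [-0.0564  0.1087  0.1175]
t knob pts 24 x [-0.0121 -0.0074 -0.0027] z [0.0984 0.1032 0.1073]
```

Call:
servo_tool --rows '[[[-0.8,0,-0.3],0,-1],[[-1.6,0,-0.5],0,-1],[[-2.4,0,-0.7],0,-1],[[-3.2,0,-0.9],0,-1],[[-4,0,-1.1],0,-1],[[-4,0,-1.1],0,-1],[[-4,0,-1.1],0,-1]]'

```text
t: 21.9
tcp_pos: [0.5358, 0.1206, 0.3232]
tool_rot: [0.795, 0.607, 0.0, 0.0]
force: [-0.6, -1.4, 0.6]
finger_gap: 0.003
```

```bash
python3 st.py w14
```

```text
tcp [0.5358 0.1206 0.3232] yaw -15.24 F [-0.63 -1.37  0.63] gap 0.003 t 21.9
togo [63.8 -0.6 25.2] turn -0.2
stand x,y,tipz rel pivot -31.26589456559175 0.46926861114656576 94.80989187846441
w knob pts 730 x [-0.0746 -0.0372  0.0063] z [-0.0563  0.1089  0.1188]
t knob pts 50 x [-0.0051  0.0023  0.0098] z [0.099  0.1051 0.1093]
```

Call:
servo_tool --rows '[[[0,0,0],0,-1],[[0,0,0],0,-1],[[0,0,0],0,-1],[[0,0,0],0,-1],[[0,0,0],0,-1]]'

```text
t: 22.5
tcp_pos: [0.5359, 0.1206, 0.3232]
tool_rot: [0.795, 0.607, 0.0, 0.0]
force: [0.2, -0.0, -0.7]
finger_gap: -0.002
```

```bash
python3 st.py w15
```

```text
tcp [0.5359 0.1206 0.3232] yaw -15.24 F [ 0.22 -0.01 -0.7 ] gap -0.002 t 22.5
togo [63.7 -0.6 25.2] turn -0.2
stand x,y,tipz rel pivot -31.32665715040865 0.47417355307440184 94.81399737558635
w knob pts 754 x [-0.0747 -0.0372  0.0074] z [-0.0563  0.1087  0.1187]
t knob pts 50 x [-0.0051  0.0025  0.0099] z [0.099  0.1055 0.1101]
```

View pics/w15.png

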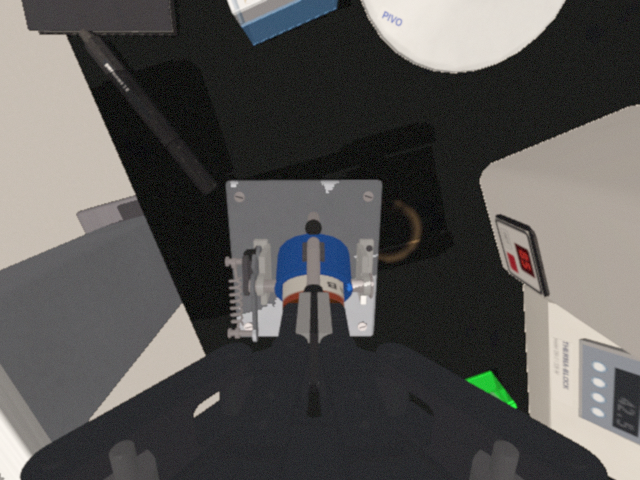

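Call:
servo_tool --rows '[[[15,0,0],0,-1],[[40,0,-10],0,-1],[[60,0,-30],0,-1],[[75,0,-60],0,-1],[[75,0,-60],0,-1],[[75,0,-60],0,-1]]'

```text
t: 23.2
tcp_pos: [0.5555, 0.1941, 0.3838]
tool_rot: [0.794, 0.608, 0.001, 0.001]
force: [0.2, -0.1, -0.6]
finger_gap: 0.001
```

```bash
python3 st.py w16; python3 - <<'E'
from h import *
s=snapshot("wrist");P=pts(s)
D=P-[.5273,.0905,.055]; X=-(.2588*D[...,0]+.9659*D[...,1]);Y=.9659*D[...,0]-.2588*D[...,1]
# rear generator line of the handle rod/knob is not needed; fit knob tilt
k=(abs(Y)<.013)&(np.hypot(X,D[...,2])>.06)&(np.hypot(X,D[...,2])<.12)&(X<.04)&(s["image"].max(-1)<60)&(D[...,2]>.05)
print("knob",k.sum(),X[k].min(),X[k].max(),D[...,2][k].max())
# cap: dark points ahead
c=(abs(Y)<.02)&(X>.015)&(X<.08)&(D[...,2]>.02)&(D[...,2]<.08)
print("bottle",c.sum(),[np.percentile(a[c],[2,50,98]).round(4) for a in (X,Y,D[...,2])])
t=snapshot("scene")["image"];w=s["image"]
a=cv2.resize(t[200:290,250:370],(400,300),interpolation=3)
b=cv2.resize(w,(400,300))
cv2.imwrite("pics/fin.png",np.hstack([a,b]))
E
```

```text
tcp [0.5555 0.1941 0.3838] yaw -15.15 F [ 0.21 -0.1  -0.62] gap 0.001 t 23.2
togo [-12.4  -0.5  85.8] turn -0.2
stand x,y,tipz rel pivot -107.40912885385913 0.45859762617962707 155.42149525522476
w knob pts 449 x [-0.0743 -0.0061  0.0057] z [-0.0565  0.1035  0.1079]
t knob pts 79 x [-0.0736 -0.0025  0.0093] z [-0.0445  0.104   0.1095]
knob 380 -0.012927752856188362 0.008948946338599238 0.1090694760607476Traceback (most recent call last):
  File "<stdin>", line 9, in <module>
    return _quantile_unchecked(
        a, q, axis, out, overwrite_input, method, keepdims, weights)
    return _ureduce(a,
                    func=_quantile_ureduce_func,
    ...<5 lines>...
                    overwrite_input=overwrite_input,
                    method=method)
    r = func(a, **kwargs)
    result = _quantile(arr,
                       quantiles=q,
    ...<2 lines>...
                       out=out,
                       weights=wgt)
    slices_having_nans = np.isnan(arr[-1, ...])
                                  ~~~^^^^^^^^^
IndexError: index -1 is out of bounds for axis 0 with size 0
```

```bash
python3 - <<'E'
from h import *
s=snapshot("top");P=pts(s);t=snapshot("scene")["image"]
D=P-[.5273,.0905,.055]; X=-(.2588*D[...,0]+.9659*D[...,1]);Y=.9659*D[...,0]-.2588*D[...,1]
th=.57;C=np.cos(th);S=np.sin(th)
xc=X*C-D[...,2]*S; zc=X*S+D[...,2]*C+.025
m=(abs(Y)<.025)&(abs(xc)<.022)&(zc>.06)&(zc<.1)
k=zc>.078
print("cap top zc",np.percentile(zc[m],[50,90,98]).round(4),"centre x,y",np.median(xc[m&k]),np.median(Y[m&k]),(m&k).sum())
cv2.imwrite("pics/fin.png",np.hstack([cv2.resize(t[200:290,250:370],(400,300),interpolation=3),cv2.resize(s["image"][210:300,230:350],(400,300),interpolation=3)]))
E
```

```text
cap top zc [0.0774 0.0862 0.0887] centre x,y 0.004520420015975458 0.0005300457628271468 90
```

View pics/fin.png

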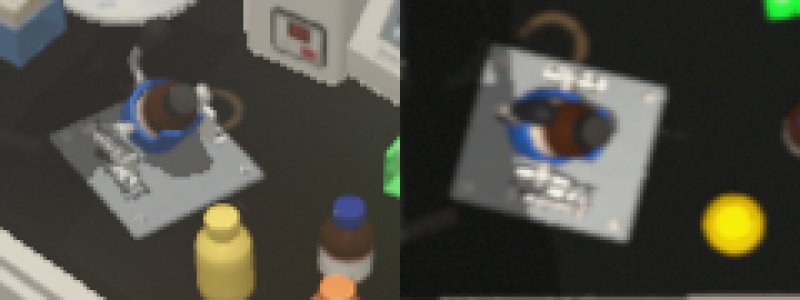

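```bash
python3 -c "
from station import *
print(sense()['t'],sense()['force']);print(sign_off())"
```

```text
23.45 [-0.49319683  0.07739897  0.25972878]
the job is handed in; nothing more can be done
None
```

I stood the black-capped bottle in the blue cup and let go of it, then pushed the knob along its arc until the cup snapped onto its tilted stop. I then backed the arm off and handed in at 23.5 s; the system gave no verdict.

**Placing:** The first grip on the cap was too shallow, so I set the bottle down on the bench and gripped it about 8 mm lower. It then hung tilted by about 4° in the grip, so I corrected for that while lowering it in. After release the cap top was about 115 mm above the bench, which is what a fully seated bottle should give.

**Pushing:** The wrist force I read between moves was about 6 N at most and fell to almost nothing. The knob then ran ahead of the fingers.

**Last checks:**
- **Cup:** it stayed at about 0.57 rad (estimated from the images) with the fingers clear.
- **Bottle:** still in the cup, with its cap top 86 mm along the cup against 85 mm expected. The cap was about 4.5 mm off-centre towards the tilt. I could not see the bottle's foot directly, so the 5 mm limit there is only inferred.
- **Other things on the bench:** I measured no displacements. I felt no unexpected contact, and the nearby bottles looked in place in the last pictures.
- **Failed check:** one close-up measurement of the bottle from the wrist camera found no points, so I used the overhead view instead.

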